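Find the empty compartment of the parts case

TASK

One of the five compartments in the wooden parts case is empty and the others are packed to the lid. Press on the white dots of the camouflage lids, one lid after another, until you find the one that rocks, then push that lid open until it stands upright and leave it so. Only touch and push with the fingers: pick nothing up, and leave the paint jars, the small parts, the wooden block and the brush where they are.

Things in the scene. Friction and masses are not known exactly. Their poses are not given: they have to be found in the camera images.
- case: Fixed pale wooden case, 170 x 412 x 70 mm high. Origin under the middle lid's centre, on the table; x to the far side, y along the row of 5 identical camouflage lids, z up. Lid 1 to 5 at y = 156, 78, 0, -78, -156 mm, over compartments 100 x 72 mm, 64 deep. Front rim: x -62 to -50 mm; rear ledge: x 50 to 108. Four compartments hold a carton up to the lid, one (unknown) is empty.
- lid1 (a joint): Tilt (rad) of lid 1. 0 = closed, flat; positive = far (dot) end sinks into the compartment, near edge rises; stop at 1.5 = upright. Pin along case y through its middle. Over a packed compartment it gives only 1 to 3 mm at the dot (below 0.1 rad); over the empty one it tips, also back to -0.1. Balanced; hinge friction of 0.03 N m (1 N at the dot) keeps it at any angle.
- lid1_mark (a point): Centre of the white thumb dot (16 mm, ringed in black) on top of lid 1 (at case y = 156 mm), 30 mm from the pin towards the far edge: the place to press. Moves with the lid. Closed, the lid's top is 69 mm above the table, 1 mm below the rim.
- lid1_near (a point): Middle of the near edge (the one that rises) of lid 1, at half thickness, 48 mm from the pin. Moves with the lid. The lid is a flat plate 96 (x) x 70 (y) x 5 mm, centred on its pin, which lies at case x = 0, 66.5 mm above the table.
- lid2 (a joint): Tilt (rad) of lid 2. 0 = closed, flat; positive = far (dot) end sinks into the compartment, near edge rises; stop at 1.5 = upright. Pin along case y through its middle. Over a packed compartment it gives only 1 to 3 mm at the dot (below 0.1 rad); over the empty one it tips, also back to -0.1. Balanced; hinge friction of 0.03 N m (1 N at the dot) keeps it at any angle.
- lid2_mark (a point): Centre of the white thumb dot (16 mm, ringed in black) on top of lid 2 (at case y = 78 mm), 30 mm from the pin towards the far edge: the place to press. Moves with the lid. Closed, the lid's top is 69 mm above the table, 1 mm below the rim.
- lid2_near (a point): Middle of the near edge (the one that rises) of lid 2, at half thickness, 48 mm from the pin. Moves with the lid. The lid is a flat plate 96 (x) x 70 (y) x 5 mm, centred on its pin, which lies at case x = 0, 66.5 mm above the table.
- lid3 (a joint): Tilt (rad) of lid 3. 0 = closed, flat; positive = far (dot) end sinks into the compartment, near edge rises; stop at 1.5 = upright. Pin along case y through its middle. Over a packed compartment it gives only 1 to 3 mm at the dot (below 0.1 rad); over the empty one it tips, also back to -0.1. Balanced; hinge friction of 0.03 N m (1 N at the dot) keeps it at any angle.
- lid3_mark (a point): Centre of the white thumb dot (16 mm, ringed in black) on top of lid 3 (at case y = 0 mm), 30 mm from the pin towards the far edge: the place to press. Moves with the lid. Closed, the lid's top is 69 mm above the table, 1 mm below the rim.
- lid3_near (a point): Middle of the near edge (the one that rises) of lid 3, at half thickness, 48 mm from the pin. Moves with the lid. The lid is a flat plate 96 (x) x 70 (y) x 5 mm, centred on its pin, which lies at case x = 0, 66.5 mm above the table.
- lid4 (a joint): Tilt (rad) of lid 4. 0 = closed, flat; positive = far (dot) end sinks into the compartment, near edge rises; stop at 1.5 = upright. Pin along case y through its middle. Over a packed compartment it gives only 1 to 3 mm at the dot (below 0.1 rad); over the empty one it tips, also back to -0.1. Balanced; hinge friction of 0.03 N m (1 N at the dot) keeps it at any angle.
- lid4_mark (a point): Centre of the white thumb dot (16 mm, ringed in black) on top of lid 4 (at case y = -78 mm), 30 mm from the pin towards the far edge: the place to press. Moves with the lid. Closed, the lid's top is 69 mm above the table, 1 mm below the rim.
- lid4_near (a point): Middle of the near edge (the one that rises) of lid 4, at half thickness, 48 mm from the pin. Moves with the lid. The lid is a flat plate 96 (x) x 70 (y) x 5 mm, centred on its pin, which lies at case x = 0, 66.5 mm above the table.
- lid5 (a joint): Tilt (rad) of lid 5. 0 = closed, flat; positive = far (dot) end sinks into the compartment, near edge rises; stop at 1.5 = upright. Pin along case y through its middle. Over a packed compartment it gives only 1 to 3 mm at the dot (below 0.1 rad); over the empty one it tips, also back to -0.1. Balanced; hinge friction of 0.03 N m (1 N at the dot) keeps it at any angle.
- lid5_mark (a point): Centre of the white thumb dot (16 mm, ringed in black) on top of lid 5 (at case y = -156 mm), 30 mm from the pin towards the far edge: the place to press. Moves with the lid. Closed, the lid's top is 69 mm above the table, 1 mm below the rim.
- lid5_near (a point): Middle of the near edge (the one that rises) of lid 5, at half thickness, 48 mm from the pin. Moves with the lid. The lid is a flat plate 96 (x) x 70 (y) x 5 mm, centred on its pin, which lies at case x = 0, 66.5 mm above the table.
- jar_tan: Paint jar with a tan cap, 39 mm across, 47 mm high, loose, on the table in front of the case; origin under its centre. Leave alone.
- jar_green: Paint jar with a green cap, 39 mm across, 47 mm high, loose, on the table in front of the case; origin under its centre. Leave alone.
- jar_dark: Paint jar with a black cap, 39 mm across, 47 mm high, loose, on the table beside the case's -y end; origin under its centre. Leave alone.
- part_a: Small loose camouflaged model part, 34 x 34 x 20 mm, standing on the ledge behind the lids; origin under its centre. Leave alone.
- part_b: Small loose camouflaged model part, 34 x 34 x 20 mm, standing on the ledge behind the lids; origin under its centre. Leave alone.
- wood_block: Loose wooden block 50 x 45 x 60 mm high on the table beside the case's +y end; origin under its centre. Leave alone.
- brush: Loose flat paint brush, 180 mm long, lying on the table beyond the wooden block along +y. Leave alone.

How it is judged:
On the way, in this order (a step that is already met when the one before it is completed fails the run):
1. the loose lid has rocked: its dot end has been pressed down by 0.15 rad or more (value of joint any of lid1, lid2, lid3, lid4, lid5 above 0.15 rad), for 0.05 s.
2. that lid has been pushed open to upright (1.25 rad or more) (value of joint any of lid1, lid2, lid3, lid4, lid5 above 1.25 rad), for 0.2 s.
At the end, for the whole second after the job is handed in: The lid of the empty compartment stands open at 1.25 rad (72 degrees) or more and is at rest; the other four lids are closed (below 0.12 rad) (((value of joint lid1 above 1.25 rad and velocity of joint lid1 between -0.1 and 0.1 rad/s and value of joint each of lid2, lid3, lid4, lid5 below 0.12 rad) or (value of joint lid2 above 1.25 rad and velocity of joint lid2 between -0.1 and 0.1 rad/s and value of joint each of lid1, lid3, lid4, lid5 below 0.12 rad) or (value of joint lid3 above 1.25 rad and velocity of joint lid3 between -0.1 and 0.1 rad/s and value of joint each of lid1, lid2, lid4, lid5 below 0.12 rad) or (value of joint lid4 above 1.25 rad and velocity of joint lid4 between -0.1 and 0.1 rad/s and value of joint each of lid1, lid2, lid3, lid5 below 0.12 rad) or (value of joint lid5 above 1.25 rad and velocity of joint lid5 between -0.1 and 0.1 rad/s and value of joint each of lid1, lid2, lid3, lid4 below 0.12 rad))); the robot touches nothing.
It fails at once if a paint jar is lifted, or moved by more than 15 mm (distance of any of jar_tan, jar_green, jar_dark from where it was at the start of the episode above 0.015 m).
It fails at once if a small part on the ledge is lifted, or moved by more than 15 mm (distance of any of part_a, part_b from where it was at the start of the episode above 0.015 m).
It fails at once if the wooden block or the brush is lifted, or moved by more than 15 mm (distance of any of wood_block, brush from where it was at the start of the episode above 0.015 m).
It also fails if it takes over 54 s, if anything falls off the work surface, if the arm or the gripper's body presses on something with over 40 N, if the wrist force passes 120 N, or if a joint passes its speed limit or range.

ROBOT

A 6-joint arm with a two-finger parallel gripper is mounted at the origin on the work surface. World frame = base frame: x ahead of the robot, y to its left, z up, the work surface at z = 0. Lengths are in m, angles in rad, forces in N, time in s.
With the tool pointing down it reaches from about 0.325 to 0.775 m from the base axis. Payload 9.3 kg.
Tool frame: the origin (TCP) lies between the finger pads; the fingertips stand 25 mm ahead of it and the grasp point (between the pads) lies 6 mm ahead of it; z points along the fingers, y is the line along which they close (so a half turn about z gives the same grasp; the last joint's range is limited). The gripper opens to 85 mm and grips with 20 to 120 N. Pads are 22 mm wide; open, the fingers measure 114 mm over their backs; the gripper's body (76 mm by 85 mm) begins 54 mm behind the grasp point. The pads swing forward as they close: fully open they stand 13 mm farther back than shut.
Start: joints at [-0.153, 0.259, 0.021, 1.334, 0, 1.418], TCP at [0.55, -0, 0.256] pointing down, gripper open.
Joint ranges: [-3.04, 3.04], [-0.91, 1.82], [-1.04, 1.36], [-1.92, 1.95], [-1.52, 1.45], [-3.14, 3.14]. Speed limits (rad/s): [2.22, 2.22, 2.79, 3.14, 3.14, 3.14].

INTERFACE

Orientations are given as a unit quaternion [x, y, z, w].
In Python, from station import read_state, capture, camera_model, job_done gives the robot as it stands. The module is installed in compiled form; this text tells all that it offers.
- The arm moves only by the shell command python3 -m creep 'ROWS' [FORCE]. ROWS is text: rows parted by semicolons, each of 7 numbers parted by spaces: the shift along the tool's x, y, z in cm, then the turn, a rotation vector about the tool's x, y, z in rad, then the closure, from 0 (fully open) to 1 (shut). In form: x y z wx wy wz jaw; .... A call has 1 to 12 rows; each row shifts and turns the commanded pose from where the row before left it, along the tool's axes as they then stand; what a row does not reach is not made up. A row lasts 1/12 s, in which the tool goes at most 41.7 mm and 7.16 degrees, less where a joint would pass 70% of its speed; a pose out of reach is approached as far as the arm can. A call with a gripper value outside its range is refused whole. The fingers move at their own pace and stop on an object; FORCE is the grip in N (left out, the last holds). Time passes only in rows, so rows that do not move let the fingers close. It gives the time, the measured TCP pose, the force, the opening and the grip force at its end, in the units of the state.
- read_state(): the state, without advancing time (a new reading comes with each control period).
- capture(name): name is "scene" or "side" or "wrist"; returns the picture (384x512x3 uint8, red, green, blue); there is no depth.
- camera_model(name): a dict with "K" (3x3 intrinsics, pixels), "rvec" (rotation vector, rad) and "tvec" (3), from world to camera coordinates, as OpenCV has them; the wrist camera has in their place "mount" (4x4, takes a point from camera to tool coordinates, whose origin is the TCP and whose axes are the flange's). Camera axes: x right, y down, z forward; pixel columns grow to the right and rows downward; lengths in m; the calibration is good to about 2 mm. A picture is of the moment at which its call begins: read the wrist's pose just before it. camera_model takes no time and is no camera call.
- job_done(): hands the job in; it is judged then, once.
The state is a dict: "time_s": time; "joint_positions": joint angles; "joint_vel": joint speeds; "joint_efforts": joint torques, N m; "tool_pos": TCP position; "eef_rot": TCP orientation; "ft_force": force on the tool from outside, world axes, zero at the start; "wrist_torque": the same for the moment, N m; "grip_width": finger opening in m; "grasp_force": force on a finger pad.
Only numpy, scipy, OpenCV 4.12 (cv2) and the standard library are available. Lean on these libraries where they do the work, as an engineer would, in place of code of your own. Each camera call takes 0.05 s, during which the arm holds its last target. There are 200 camera calls.

## Working session

There is one attempt and no reset: what is moved stays moved. The work goes in short steps, Python scripts to look and compute and a shell command to move; the robot and the scene stay as the last step left them, time stands still between calls to the robot, and variables do not carry over. Pictures are saved under pics/ and viewed, at most 10 in all, crops included, and the job is handed in when it is done.

```bash
mkdir -p pics; python3 - <<'E'
from station import *
import cv2,numpy as np
s=read_state();print({k:np.round(v,3).tolist() for k,v in s.items()})
for n in("scene","side"):
    im=capture(n);cv2.imwrite(f"pics/{n}0.png",im[:,:,::-1]);m=camera_model(n)
    print(n,m)
print(camera_model("wrist"))
E
```

```text
{'time_s': 0.0, 'joint_positions': [-0.153, 0.259, 0.021, 1.334, -0.0, 1.418], 'joint_vel': [0.0, 0.0, -0.001, -0.001, 0.0, -0.0], 'joint_efforts': [-0.0, -55.564, 34.454, 0.013, -0.0, 0.0], 'tool_pos': [0.55, 0.0, 0.256], 'eef_rot': [0.707, 0.707, -0.0, -0.001], 'ft_force': [-0.014, 0.057, 0.609], 'wrist_torque': [-0.018, 0.024, 0.03], 'grasp_force': 0.0, 'grip_width': 0.085}
scene {'K': array([[352.07764477,   0.        , 259.54458179],
       [  0.        , 352.07764477, 191.90397923],
       [  0.        ,   0.        ,   1.        ]]), 'rvec': array([ 1.8575328 ,  1.72167802, -0.64331665]), 'tvec': array([-0.12905821, -0.36553761,  1.47240527])}
side {'K': array([[359.96887457,   0.        , 251.96446169],
       [  0.        , 359.96887457, 188.8789388 ],
       [  0.        ,   0.        ,   1.        ]]), 'rvec': array([ 2.18925481, -0.12095967,  0.0777693 ]), 'tvec': array([-0.53821931,  0.13774666,  0.76542007])}
{'K': array([[280.55997923,   0.        , 255.49174456],
       [  0.        , 280.55997923, 191.87177855],
       [  0.        ,   0.        ,   1.        ]]), 'mount': array([[ 4.86644785e-05, -9.61613991e-01, -2.74405777e-01,
         6.96494263e-02],
       [ 9.99999820e-01,  2.10947276e-04, -5.61888251e-04,
        -1.38982550e-04],
       [ 5.98204754e-04, -2.74405701e-01,  9.61613828e-01,
        -1.17452601e-01],
       [ 0.00000000e+00,  0.00000000e+00,  0.00000000e+00,
         1.00000000e+00]])}
```

View pics/scene0.png

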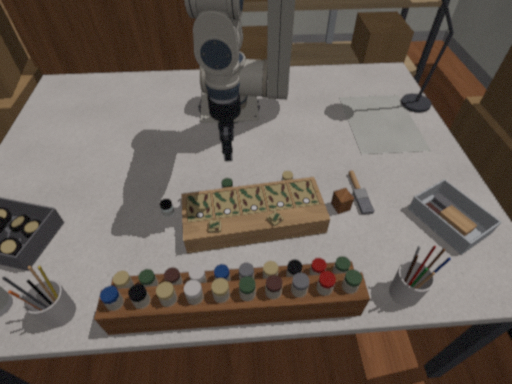

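View pics/side0.png

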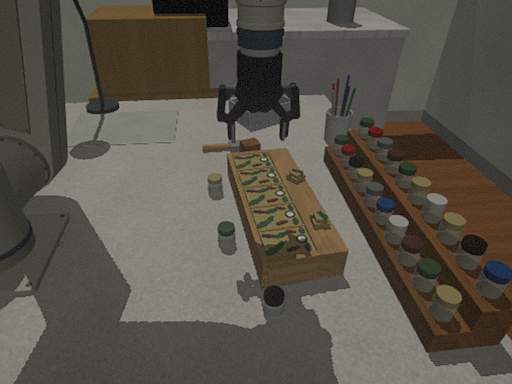

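The scene view shows the case at about (255,210). In the side view the lid dots run from about (264,160) for lid 1 to (301,240) for lid 5, with parts on the ledge at (297,176) and (319,220).

```bash
cat > h.py <<'E'
from station import *
import cv2,numpy as np
from scipy.spatial.transform import Rotation as R
def cam(n,s=None):
    m=camera_model(n)
    if n=="wrist":
        T=np.eye(4);T[:3,:3]=R.from_quat(s["eef_rot"]).as_matrix();T[:3,3]=s["tool_pos"]
        T=T@np.array(m["mount"]);return m["K"],T[:3,:3],T[:3,3]
    r=cv2.Rodrigues(m["rvec"])[0];return m["K"],r.T,-r.T@m["tvec"]
def ray(c,uv,z):
    K,r,o=c;d=r@np.linalg.solve(K,[uv[0],uv[1],1.]);return o+d*(z-o[2])/d[2]
def proj(c,p):
    K,r,o=c;q=K@(r.T@(np.asarray(p)-o));return q[:2]/q[2]
def whites(im,amin=8,amax=900,sat=45,val=150):
    h=cv2.cvtColor(im,cv2.COLOR_RGB2HSV);m=((h[:,:,1]<sat)&(h[:,:,2]>val)).astype(np.uint8)
    n,l,st,ce=cv2.connectedComponentsWithStats(m)
    return [(ce[i],st[i,4]) for i in range(1,n) if amin<st[i,4]<amax]
E
python3 - <<'E'
from h import *
s=read_state()
for n in("side","scene","wrist"):
    im=capture(n);c=cam(n,s)
    if n=="wrist":cv2.imwrite("pics/w0.png",im[:,:,::-1])
    for ce,a in whites(im):
        p=ray(c,ce,.069)
        if .4<p[0]<.8 and abs(p[1])<.3: print(n,ce.round(1),a,p.round(4))
E
```

```text
side [279.8 192.6] 9 [0.6139 0.0643 0.069 ]
side [289.6 213.8] 15 [ 0.6212 -0.0144  0.069 ]
scene [305.7 200.1] 9 [0.5975 0.2188 0.069 ]
scene [279.9 203.9] 10 [0.6063 0.1412 0.069 ]
scene [253.5 207.2] 10 [0.613  0.0634 0.069 ]
scene [226.8 210.8] 11 [ 0.6207 -0.0139  0.069 ]
wrist [313.5  35.5] 230 [0.6056 0.1411 0.069 ]
wrist [316.7 118.1] 180 [0.6134 0.0633 0.069 ]
wrist [319.3 189.7] 152 [ 0.621  -0.0145  0.069 ]
wrist [321.4 250.3] 75 [ 0.6282 -0.0899  0.069 ]
wrist [416.2 376.4] 485 [ 0.772 -0.283  0.069]
```

View pics/w0.png

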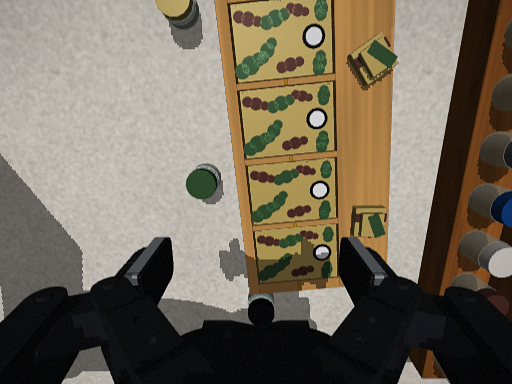

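The wrist view shows white dots on lids 2–5 at (313,36), (317,118), (319,190) and (321,250), with parts on the ledge at (372,60) and (370,222). The dots give a case yaw of about +0.098 rad. I'll close the fingers, align, and hover over lid 4.

```bash
python3 -m creep '0 0 0 0 0 -0.098 1; 0 0 0 0 0 0 1; -0.5 1.7 3.3 0 0 0 1; -0.5 1.7 3.3 0 0 0 1; -0.5 1.7 3.3 0 0 0 1; -0.5 1.7 3.3 0 0 0 1; 0 0 0 0 0 0 1; 0 0 0 0 0 0 1; 0 0 0 0 0 0 1' 20
python3 - <<'E'
from h import *
s=read_state();c=cam("wrist",s);im=capture("wrist");cv2.imwrite("pics/w1.png",im[:,:,::-1])
print(R.from_quat(s["eef_rot"]).as_matrix().round(3).tolist())
for ce,a in whites(im,20,1500):print(ce.round(),a,ray(c,ce,.069).round(4))
E
```

```text
time_s: 1.0
tool_pos: [0.6196, -0.0132, 0.1251]
eef_rot: [0.672, 0.74, 0.0, 0.0]
ft_force: [0.2, -0.2, 0.3]
grip_width: -0.0003
grasp_force: 0.0
[[-0.097, 0.995, 0.0], [0.995, 0.097, 0.0], [-0.0, 0.0, -1.0]]
[258.  99.] 621 [0.6133 0.0634 0.069 ]
[258. 220.] 290 [ 0.6209 -0.0124  0.069 ]
```

View pics/w1.png

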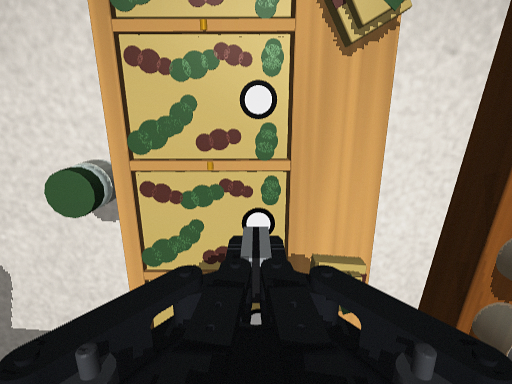

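The wrist view shows the closed fingertips just below the lid-4 dot at (258,220), and the part at (340,262) is clear of them. Pressing lid 4.

```bash
python3 -m creep '0 0 1.4 0 0 0 1; 0 0 1.4 0 0 0 1; 0 0 0.2 0 0 0 1; 0 0 0.2 0 0 0 1; 0 0 0.1 0 0 0 1; 0 0 0 0 0 0 1'
```

```text
time_s: 1.55
tool_pos: [0.6199, -0.0132, 0.0926]
eef_rot: [0.672, 0.741, 0.0, 0.001]
ft_force: [-1.0, -0.2, 1.7]
grip_width: 0.0
grasp_force: 0.6
```

```bash
python3 -m creep '0 0 0.15 0 0 0 1; 0 0 0.1 0 0 0 1; 0 0 0 0 0 0 1'
```

```text
time_s: 1.8
tool_pos: [0.6199, -0.0133, 0.089]
eef_rot: [0.672, 0.741, 0.0, 0.0]
ft_force: [-0.2, -0.4, 1.4]
grip_width: 0.0002
grasp_force: 0.7
```

```bash
python3 -m creep '0 0 0.2 0 0 0 1; 0 0 0.2 0 0 0 1; 0 0 0 0 0 0 1'
```

```text
time_s: 2.05
tool_pos: [0.6195, -0.0133, 0.0843]
eef_rot: [0.672, 0.741, -0.0, -0.0]
ft_force: [0.8, -1.0, 1.0]
grip_width: 0.0001
grasp_force: 0.4
```

Lid 4 gives 10 mm at about 1 N, so it is the loose one. I'll press a little deeper, then rise and look.

```bash
python3 -m creep '0 0 0.3 0 0 0 1; 0 0 0.3 0 0 0 1; 0 0 0.3 0 0 0 1; 0 0 0 0 0 0 1; 0 0 0 0 0 0 1'; python3 -m creep '0 0 -2 0 0 0 1; 0 0 -3 0 0 0 1; 0 0 -3.5 0 0 0 1; 0 0 -2 0 0 0 1; 0 0 0 0 0 0 1; 0 0 0 0 0 0 1'
python3 - <<'E'
from h import *
im=capture("side");cv2.imwrite("pics/s1.png",cv2.resize(im[120:290,180:380,::-1],None,fx=3,fy=3))
E
```

```text
time_s: 2.47
tool_pos: [0.6194, -0.0132, 0.0753]
eef_rot: [0.672, 0.741, -0.0, -0.0]
ft_force: [0.1, -1.0, 0.0]
grip_width: 0.0001
grasp_force: 0.0
time_s: 2.97
tool_pos: [0.6201, -0.0133, 0.1819]
eef_rot: [0.672, 0.741, 0.001, 0.001]
ft_force: [-0.3, -0.4, -0.4]
grip_width: -0.0001
grasp_force: 0.0
```

View pics/s1.png

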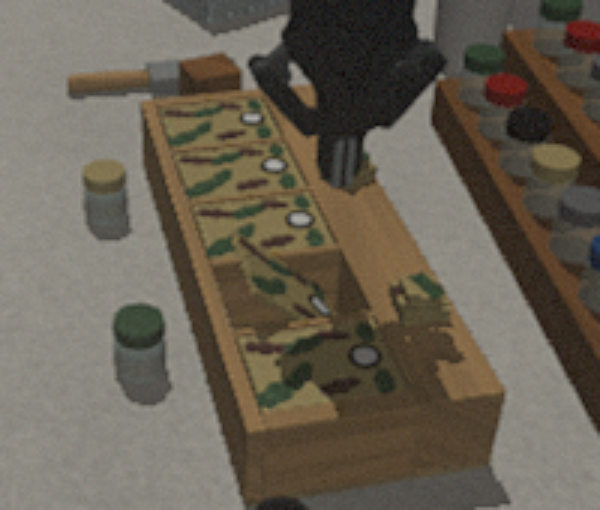

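The side view shows lid 4 tilted about 45°, its dot sunk at crop (320,303) and the other lids flat. Next I'll go to the near side, lower, and push +x.

```bash
python3 -m creep '0 -3.5 0 0 0 0 1; 0 -3.5 0 0 0 0 1; 0 -3.5 0 0 0 0 1; 0 0 0 0 0 0 1; 0 0 2.4 0 0 0 1; 0 0 2.4 0 0 0 1; 0 0 2.4 0 0 0 1; 0 0 0 0 0 0 1; 0 0 0 0 0 0 1'
```

```text
time_s: 3.77
tool_pos: [0.5139, -0.0233, 0.1074]
eef_rot: [0.672, 0.741, -0.001, -0.002]
ft_force: [0.3, 0.1, -0.3]
grip_width: -0.0001
grasp_force: 0.0
```

```bash
python3 -m creep '0 1 0 0 0 0 1; 0 1 0 0 0 0 1; 0 1 0 0 0 0 1; 0 0.6 0 0 0 0 1; 0 0.6 0 0 0 0 1; 0 0.6 0 0 0 0 1; 0 0.3 0 0 0 0 1; 0 0 0 0 0 0 1; 0 0 0 0 0 0 1'
python3 - <<'E'
from h import *
im=capture("side");cv2.imwrite("pics/s2.png",cv2.resize(im[120:290,180:380,::-1],None,fx=3,fy=3))
E
```

```text
time_s: 4.52
tool_pos: [0.5661, -0.0185, 0.1087]
eef_rot: [0.672, 0.741, 0.0, 0.0]
ft_force: [-1.4, -0.3, 0.1]
grip_width: -0.0001
grasp_force: 0.0
```

View pics/s2.png

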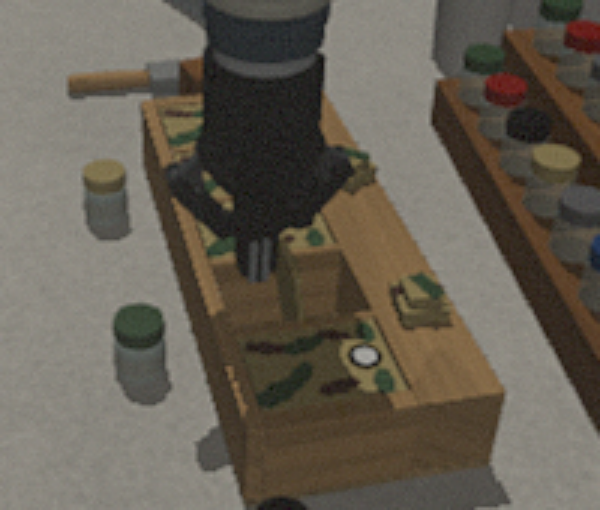

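Lid 4 is now nearly upright at crop (288,280). I'll push on until the stop.

```bash
python3 -m creep '0 0.3 0 0 0 0 1; 0 0.2 0 0 0 0 1; 0 0 0 0 0 0 1'; python3 -m creep '0 0.2 0 0 0 0 1; 0 0.2 0 0 0 0 1; 0 0 0 0 0 0 1; 0 0 0 0 0 0 1'
```

```text
time_s: 4.82
tool_pos: [0.5712, -0.0181, 0.1089]
eef_rot: [0.672, 0.741, 0.0, 0.0]
ft_force: [1.1, 0.1, -0.6]
grip_width: 0.0001
grasp_force: 0.0
time_s: 5.15
tool_pos: [0.5723, -0.0179, 0.1087]
eef_rot: [0.672, 0.741, -0.002, -0.002]
ft_force: [-12.8, -2.8, 8.6]
grip_width: 0.0
grasp_force: 7.1
```

The force jumped to 13 N, so the lid is at its stop. Backing off, rising, and checking.

```bash
python3 -m creep '0 -0.5 0 0 0 0 1; 0 -1.5 0 0 0 0 1; 0 -3 0 0 0 0 1; 0 0 -3 0 0 0 1; 0 0 -3.5 0 0 0 1; 0 0 -3 0 0 0 1; 0 0 0 0 0 0 1; 0 0 0 0 0 0 1; 0 0 0 0 0 0 1'
python3 - <<'E'
from h import *
im=capture("side");cv2.imwrite("pics/s3.png",cv2.resize(im[120:290,180:380,::-1],None,fx=3,fy=3))
E
```

```text
time_s: 5.9
tool_pos: [0.525, -0.0225, 0.2035]
eef_rot: [0.672, 0.741, 0.0, 0.0]
ft_force: [-0.1, 0.4, -0.4]
grip_width: -0.0
grasp_force: 0.0
```

View pics/s3.png

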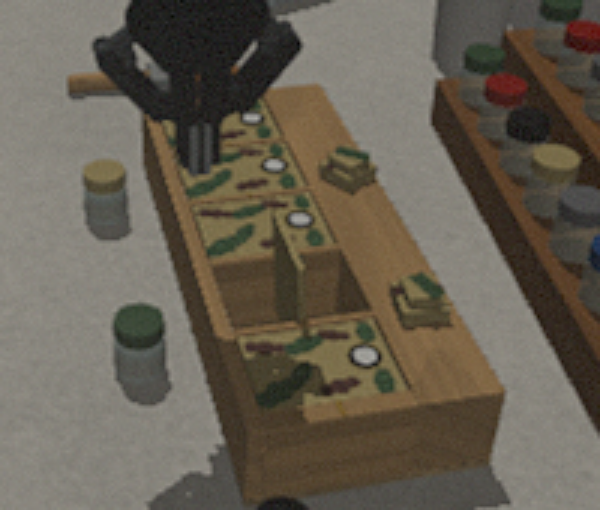

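Lid 4 stands upright at crop (290,270), and the other lids are flat. Parts and jars are where they were, and the fingers are clear of everything.

```bash
python3 -c "from station import *;print(job_done())"
```

```text
the job is handed in; nothing more can be done
None
```

Lid 4, the first one I pressed, was the loose one; I pushed it open to its stop and handed the job in at about 6 s, with lid 4 upright, the other four lids flat and nothing else visibly moved in the last side view.

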